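# Hang the drill template on its stud and shut the keeper

## Task

Hang the green-block drill template by its eye on the brass stud of the sloping white board, eye end up and lying flat against the board, and let go so that it hangs freely. Then slide the yellow keeper fully shut across its lower part. Handle it gently, without ramming the template into the rest, and leave the other things on the bench where they are.

Things in the scene. Friction and masses are not known exactly. Their poses are not given: they have to be found in the camera images.
- template: The drill template to hang: aluminium plate 160 x 50 x 6 mm, green grip block 24 x 24 mm on top, reaching 36 mm above the plate's underside, centred at x = +16 mm. Origin: centre of the underside; x along the plate towards the eye, z out of the face with the block. 0.2 kg.
- template_eye (a point): Centre of the template's eye at the plate's underside: a 16 mm round through hole on the centre line, at x = +61 mm of the template, 19 mm from that end of the plate.
- board: Slick white board of the fixed rest, 290 mm up the slope, 220 mm wide; its face slopes 40 degrees from level, looking up and to the robot's right. Origin: on the face at the lower edge, on the stud's line, 30 mm above the bench; x up the slope, y across to the left (face from y = -65 to +155 mm), z out of the face. The template slides off it unless hung on the stud.
- slot (a point): Middle of the stud's slot, on the face at x = 225 mm, y = 0 of the board. The brass stud, 12 mm thick, stands 26 mm out square to the face (last 6 mm tapered to 7 mm). It is clamped anywhere from 20 mm below to 20 mm above this point, up or down the slope; where it is today is not reported: look or feel for it. Gentle pushes do not move it.
- keeper (a joint): Travel of the yellow sliding keeper in m: 0 open, 0.060 fully shut at its stop. It slides along -y of the board, dragging about 3 N, and stays where left. Its tongue covers x = 116 to 138 mm of the board, 10 to 18 mm out from the face; its tip is at y = +55 mm when open, -5 mm when shut.
- keeper_knob (a point): Grip point on the axis of the keeper's black round knob, 40 mm out from the face; the knob is 18 mm thick, square to the face, from 18 to 50 mm out. It is at x = 127 mm of the board, y = 115 mm when open, 55 mm when shut.
- spare: The other template, to be left alone: aluminium plate 160 x 50 x 6 mm, orange grip block 24 x 24 mm on top, reaching 36 mm above the plate's underside, centred at x = +16 mm. Origin: centre of the underside; x along the plate towards the eye, z out of the face with the block. The same eye.
- tape: Roll of yellow tape lying flat, 96 mm across, 24 mm high, to be left alone. Origin: centre of its underside.
- cup: Small open blue cup, 80 mm across, 36 mm high, to be left alone. Origin: centre of its underside.
- screwdriver: Red-handled screwdriver lying on the bench, 200 mm long, 26 mm thick, to be left alone. Origin: below its middle; x runs towards its tip.
- flux: Clear bottle with a red cap, 44 mm across, 100 mm high, to be left alone. Origin: centre of its underside.

How it is judged:
By the outcome, as a careful person would: the job done as asked, in the order asked, and still so for the second after the job is handed in, with the robot touching nothing.
It also fails if it takes over 51 s, if anything falls off the work surface, if the arm or the gripper's body presses on something with over 40 N, if the wrist force passes 120 N, or if a joint passes its speed limit or range.

## Robot

A 6-joint arm with a two-finger parallel gripper is mounted at the origin on the work surface. World frame = base frame: x ahead of the robot, y to its left, z up, the work surface at z = 0. Lengths are in m, angles in rad, forces in N, time in s.
With the tool pointing down it reaches from about 0.3 to 0.875 m from the base axis. Payload 4.2 kg.
Tool frame: the origin (TCP) lies midway between the tips of the shut fingers; the grasp point (between the pads) lies 19 mm behind it; z points along the fingers, y is the line along which they close (so a half turn about z gives the same grasp; the last joint's range is limited). The gripper opens to 85 mm and grips with 20 to 120 N. Pads are 22 mm wide; open, the fingers measure 114 mm over their backs; the gripper's body (76 mm by 85 mm) begins 54 mm behind the grasp point. The pads swing forward as they close: fully open they stand 13 mm farther back than shut.
Start: joints at [-1.18, 0.32, 1.565, -0, 1.257, -0.02], TCP at [0.23, -0.527, 0.231] pointing down, gripper open.
Joint ranges: [-3.11, 3.11], [-0.84, 2.01], [0.21, 2.61], [-1.34, 4.49], [0.05, 2.63], [-2.56, 2.56]. Speed limits (rad/s): [2.57, 2.57, 3.14, 3.14, 3.14, 3.14].

## Interface

Orientations are given as a unit quaternion [w, x, y, z].
In Python, from cell import robot gives the robot as it stands. The module is installed in compiled form; this text tells all that it offers.
- The arm moves only by the tool servo_tool, never from a script. Its argument "motion" is a list of rows, each a list of 3 entries, a list of its own where there are three numbers: the shift along the tool's x, y, z in m, then the turn, a rotation vector about the tool's x, y, z in rad, then the finger opening in m, from 0 to 0.0854. In form: [[[tx, ty, tz], [ax, ay, az], claw], ...]. A call has 1 to 5 rows; each row shifts and turns the commanded pose from where the row before left it, along the tool's axes as they then stand; what a row does not reach is not made up. A row lasts 1/8 s, in which the tool goes at most 62.5 mm and 10.7 degrees, less where a joint would pass 70% of its speed; a pose out of reach is approached as far as the arm can. A call with a gripper value outside its range is refused whole. The fingers move at their own pace and stop on an object; "squeeze" is the grip in N (left out, the last holds). Time passes only in rows, so rows that do not move let the fingers close. It gives the time, the measured TCP pose, the force, the opening and the grip force at its end, in the units of the state.
- robot.sense(): the state, without advancing time (a new reading comes with each control period).
- robot.capture(name): name is "scene" or "top"; returns the picture (384x512x3 uint8, blue, green, red); there is no depth.
- robot.camera_params(name): a dict with "fx", "fy", "cx", "cy" (pixels), "camera_from_world" (4x4, takes a point from world to camera coordinates). Camera axes: x right, y down, z forward; pixel columns grow to the right and rows downward; lengths in m; the calibration is good to about 2 mm. A picture is of the moment at which its call begins. camera_params takes no time and is no camera call.
- robot.finish_job(): hands the job in; it is judged then, once.
Trained networks look in the newest picture that a camera, given by its name, has taken for a name from the list of things; names that differ only in an ending like _2 or _b are one class to them, and where a whole thing is asked for, a point or a joint stands for the part that bears it (a point fixed in the world has none). Each returns a list of dicts, best first, with "confidence" (0 to 1); they miss things now and then, are a little off and sometimes report something else, mostly with a low value. They report only what shows in the picture. A call takes as long as a camera call.
- robot.search_frame(label, camera): "centre" ([row, column] in pixels, amid what is visible of it).
- robot.regions_of(label, camera): "region" (384x512 bool, what is visible of it) and "centre" ([row, column] in pixels, amid what is visible of it).
- robot.place_of(label, camera): "centre" ([row, column] in pixels: a listed point, or the origin of a listed thing).
The state is a dict: "clock": time; "q": joint angles; "qvel": joint speeds; "joint_torque": joint torques, N m; "tool_pos": TCP position; "tcp_rot": TCP orientation; "ft_force": force on the tool from outside, world axes, zero at the start; "ft_torque": the same for the moment, N m; "grip_width": finger opening in m; "grip_force": force on a finger pad.
Only numpy, scipy, OpenCV 4.12 (cv2) and the standard library are available. Lean on these libraries where they do the work, as an engineer would, in place of code of your own. Each camera call takes 0.05 s, during which the arm holds its last target. There are 200 camera calls.

## Working session

There is one attempt and no reset: what is moved stays moved. The work goes in short steps, Python scripts to look and compute and a tool call to move; the robot and the scene stay as the last step left them, time stands still between calls to the robot, and variables do not carry over. Pictures are saved under pics/ and viewed, at most 10 in all, crops included, and the job is handed in when it is done.

Besides the shell and the picture viewer there is one more tool, called after "Emit:" as a command line: name --argument value ..., lists and objects as JSON in quotes. servo_tool: Moves the arm, as the interface text tells. Its arguments: {"type":"object","properties":{"motion":{"type":"array","items":{"type":"array"}},"squeeze":{"type":"number"}},"required":["motion"]}

```bash
mkdir -p pics; cat > h.py <<'E'
import numpy as np, cv2
from cell import robot
from scipy.spatial.transform import Rotation as R
def P(n):
    p=robot.camera_params(n); return np.array([[p['fx'],0,p['cx']],[0,p['fy'],p['cy']],[0,0,1]])@np.array(p['camera_from_world'])[:3]
def tri(d):  # {cam:(row,col)}
    A=[]
    for n,(r,c) in d.items():
        M=P(n); A+=[c*M[2]-M[0], r*M[2]-M[1]]
    A=np.array(A); return np.linalg.lstsq(A[:,:3],-A[:,3],rcond=None)[0]
def proj(n,X):
    v=P(n)@np.append(X,1); return v[[1,0]]/v[2]
def atz(n,rc,z):
    M=P(n);A=np.array([rc[1]*M[2]-M[0],rc[0]*M[2]-M[1]]); return np.append(np.linalg.solve(A[:,:2],-A[:,3]-A[:,2]*z),z)
E
python3 - <<'E'
from h import *
np.set_printoptions(precision=4,suppress=True)
ims=[]
for n in ('scene','top'):
    im=robot.capture(n); cv2.imwrite(f'pics/{n}0.png',im)
    p=robot.camera_params(n); T=np.array(p['camera_from_world']); print(n,p['fx'],-T[:3,:3].T@T[:3,3],T[2,:3])
D={}
for l in ['template','template_eye','board','slot','keeper','keeper_knob','spare','tape','cup','screwdriver','flux']:
    for n in ('scene','top'):
        r=robot.place_of(l,n); 
        D[l,n]=[(np.round(x['centre'],1).tolist(),round(x['confidence'],2)) for x in r[:2]]
    print(l,D[l,'scene'],D[l,'top'], tri({n:D[l,n][0][0] for n in('scene','top')}) if D[l,'scene'] and D[l,'top'] else '')
print(robot.sense())
E
```

```text
scene 415.338711449113 [1.1182 0.073  0.9258] [-0.5963 -0.1102 -0.7951]
top 392.3947358601396 [ 0.3969 -0.0561  1.2051] [ 0.1171 -0.0077 -0.9931]
template [([223.3, 142.4], 0.62)] [([180.7, 344.6], 0.78)] [ 0.5733 -0.34    0.0016]
template_eye [([224.1, 170.5], 0.85), ([162.9, 182.1], 0.38)] [([180.8, 322.1], 0.77)] [ 0.5711 -0.2643  0.0134]
board [([237.4, 306.1], 0.62)] [([180.9, 200.4], 0.76)] [0.5723 0.0967 0.0444]
slot [([222.7, 390.2], 0.56)] [([168.0, 131.0], 0.91)] [0.5888 0.2656 0.1764]Traceback (most recent call last):
  File "<stdin>", line 10, in <module>
ValueError: it knows: board, cup, flux, keeper_knob, screwdriver, slot, spare, tape, template, template_eye
```

View pics/scene0.png

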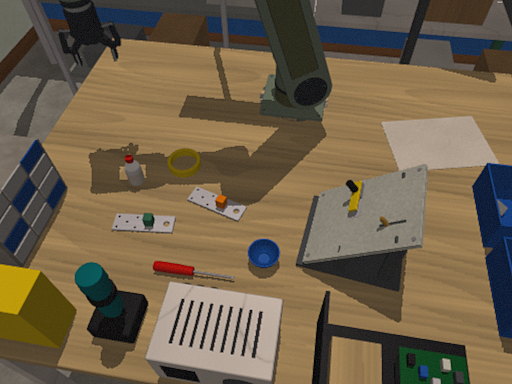

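View pics/top0.png

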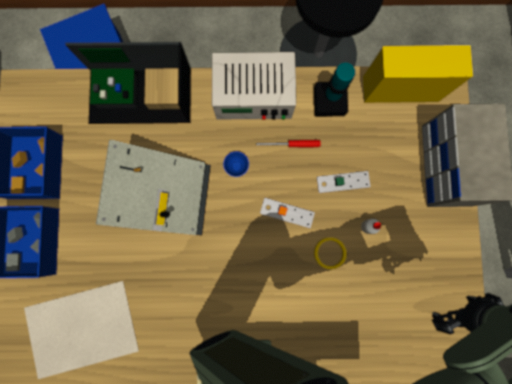

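The scene picture shows the green-block template at (223,143) with its eye to the right at (224,171), and the orange spare at (203,217). The stud base is at about (221,384) and the keeper knob at (187,352). In the top picture the template is at (181,344), the stud at (169,131) and the knob at (212,167).

```bash
python3 - <<'E'
from h import *
np.set_printoptions(precision=4,suppress=True)
ims={n:robot.capture(n) for n in('scene','top')}
for l in ['keeper_knob','template_eye','slot','board','template','spare','tape','cup','screwdriver','flux']:
    A={n:[np.mean(v,0) for v in [[np.array(x['centre']) for x in robot.place_of(l,n)[:1]]] if v] for n in ims}
    print(l,*[a[0] if a else None for a in A.values()], tri({n:a[0] for n,a in A.items()}) if all(A.values()) else '')
for n in ims:
    for l,z in (('template',.006),):
        r=robot.regions_of(l,n)
        for q in r[:1]:
            m=q['region'].astype(np.uint8); c=max(cv2.findContours(m,0,2)[0],key=cv2.contourArea)
            W=np.array([atz(n,(y,x),z)[:2] for x,y in c[:,0].astype(float)]); b=cv2.minAreaRect((W*1000).astype(np.float32)); print(n,l,q['confidence'],b)
    cv2.imwrite(f'pics/m_{n}.png',m)
s=ims['scene'];t=ims['top']
a=cv2.resize(s[160:290,295:430],None,fx=2.9,fy=4.5*2.9/4.5,interpolation=2)
b=cv2.resize(t[130:240,90:215],None,fx=3.2,fy=3.2,interpolation=2)
H=max(a.shape[0],b.shape[0]); o=np.zeros((600,800,3),np.uint8); o[:a.shape[0],:a.shape[1]]=a;o[:b.shape[0],400:400+b.shape[1]]=b
c=cv2.resize(s[205:240,105:180],None,fx=5,fy=5,interpolation=2); o[400:400+c.shape[0],:c.shape[1]]=c
c=cv2.resize(t[165:200,310:380],None,fx=5,fy=5,interpolation=2); o[400:400+c.shape[0],400:400+c.shape[1]]=c
cv2.imwrite('pics/z.png',o)
x=robot.sense(); print(x['clock'],x['tool_pos'],x['tcp_rot'],x['grip_width'],x['ft_force'])
E
```

```text
keeper_knob [182.7 351.6] [215.9 167.8] [0.4623 0.1804 0.1402]
template_eye [223.1 167. ] [181.7 324.8] [ 0.5687 -0.2738  0.0121]
slot [226.7 389.7] [168.5 129.1] [0.5899 0.2707 0.1643]
board [241.  307.3] [183.6 200.2] [0.5676 0.101  0.0204]
template [224.7 143.1] [182.1 342.6] [ 0.5713 -0.3386 -0.0083]
spare [202.3 215.1] [213.8 288.4] [ 0.4731 -0.1643 -0.0008]
tape [163.8 183.8] [251.5 327.6] [ 0.3579 -0.2821  0.0093]
cup [260.5 262.2] [165.4 237.2] [ 0.6271 -0.0076 -0.0058]
screwdriver None [145.  289.2] 
flux [177.4 137.2] [227.3 367. ] [ 0.4287 -0.4028  0.008 ]Traceback (most recent call last):
  File "<stdin>", line 13, in <module>
NameError: name 'm' is not defined
```

```bash
python3 - <<'E'
from h import *
np.set_printoptions(precision=4,suppress=True)
ims={n:robot.capture(n) for n in('scene','top')}
s=ims['scene'];t=ims['top']
for n in ims: cv2.imwrite(f'pics/r_{n}.png',ims[n])
o=np.zeros((600,800,3),np.uint8)
def put(im,r0,r1,c0,c1,f,y,x):
    c=cv2.resize(im[r0:r1,c0:c1],None,fx=f,fy=f,interpolation=2)
    for k in range((c0+9)//10*10,c1,10):
        X=int((k-c0+.5)*f); h=6 if k%50 else 14; c[:h,X]=(0,0,255); 
    for k in range((r0+9)//10*10,r1,10):
        Y=int((k-r0+.5)*f); h=6 if k%50 else 14; c[Y,:h]=(0,0,255)
    c=c[:600-y,:800-x]; o[y:y+c.shape[0],x:x+c.shape[1]]=c
put(s,160,290,295,428,3,0,0); put(t,130,242,92,218,3.1,0,405)
put(s,205,240,105,180,5,410,0); put(t,165,200,310,380,5,410,405)
cv2.imwrite('pics/z.png',o)
for n in ims:
    r=robot.regions_of('template',n)
    if not r: print(n,'none'); continue
    m=r[0]['region'].astype(np.uint8); c=max(cv2.findContours(m,cv2.RETR_EXTERNAL,cv2.CHAIN_APPROX_NONE)[0],key=cv2.contourArea)
    W=np.array([atz(n,(y,x),.005)[:2] for x,y in c[:,0].astype(float)]); print(n,r[0]['confidence'],cv2.minAreaRect((W*1000).astype(np.float32)))
    g=cv2.cvtColor(ims[n],cv2.COLOR_BGR2HSV).astype(int); k=cv2.dilate(m,np.ones((5,5)))>0
    gr=k&(g[...,0]>60)&(g[...,0]<95)&(g[...,1]>90); print('green',gr.sum(),np.argwhere(gr).mean(0))
    eye={n:robot.place_of('template_eye',n)[:1]}; print(eye)
for l in('keeper_knob',):
  for n in ims:
    r=robot.regions_of(l,n); print(n,l,[(q['centre'],q['region'].sum()) for q in r[:1]])
x=robot.sense(); print(x['clock'],x['tool_pos'],x['tcp_rot'],x['grip_width'],x['ft_force'])
E
```

```text
scene 0.83 ((569.279052734375, -334.8790283203125), (62.71736526489258, 160.81466674804688), 6.029225826263428)
green 109 [219.2752 147.9541]
{'scene': [{'centre': [222.5, 167.2], 'confidence': 0.96}]}
top 0.81 ((572.8063354492188, -336.2330322265625), (53.68094253540039, 164.62229919433594), 5.038836479187012)
green 47 [180.9574 339.1489]
{'top': [{'centre': [181.2, 324.1], 'confidence': 0.72}]}
scene keeper_knob [([190.6, 351.9], np.int64(329))]
top keeper_knob [([213.2, 166.3], np.int64(278))]
2.05 [ 0.2296 -0.5272  0.2314] [0.0001 0.979  0.2039 0.    ] 0.08535447749792699 [ 0.0917 -0.1659  0.0086]
```

View pics/z.png

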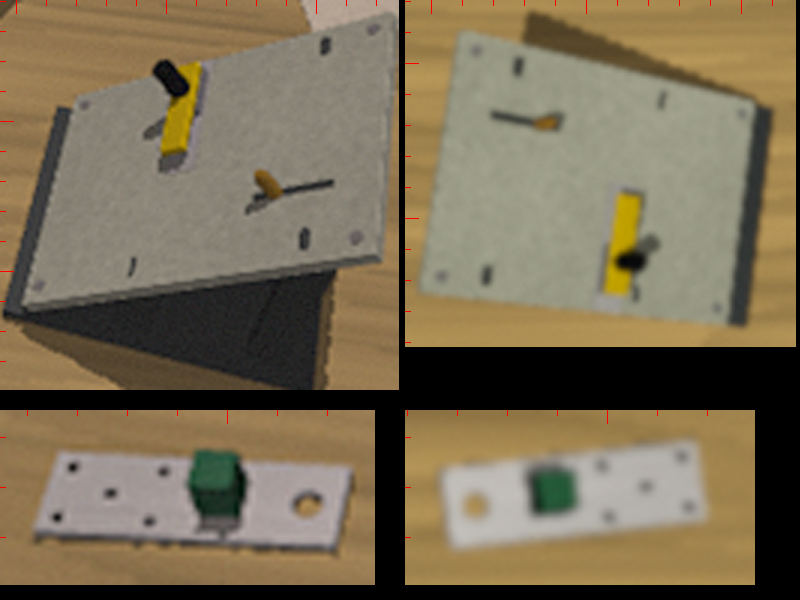

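The zoom shows the stud near the lower end of its slot: scene tip at crop (262,177), i.e. about pixel (382,218). The template is square-on, with the eye towards the rest. I'll fit the board and template poses from the corner pixels in both views.

```bash
cat > fit.py <<'E'
from h import *
from scipy.optimize import least_squares
np.set_printoptions(precision=4,suppress=True)
S=lambda X,Y:(160+Y/3-.5,295+X/3-.5); T=lambda X,Y:(130+Y/3.1-.5,92+(X-405)/3.1-.5)
S5=lambda X,Y:(205+(Y-410)/5-.5,105+X/5-.5); T5=lambda X,Y:(165+(Y-410)/5-.5,310+(X-405)/5-.5)
th=np.radians(40)
def Rb(yaw): # cols: board x,y,z ; yaw about world z
    B=np.array([[0,-1,0],[np.cos(th),0,-np.sin(th)],[np.sin(th),0,np.cos(th)]]); B=B.copy()
    return R.from_euler('z',yaw).as_matrix()@B
bo=[('scene',(0,155,0),S(76,104)),('scene',(0,-65,0),S(22,309)),('scene',(290,155,0),S(393,13)),('scene',(290,-65,0),S(380,258)),
 ('top',(290,-65,0),T(460,31)),('top',(0,-65,0),T(757,103)),('top',(0,155,0),T(730,325)),('top',(290,155,0),T(420,290))]
f=lambda p:np.concatenate([proj(n,Rb(p[2])@(np.array(X)/1e3)+[p[0],p[1],p[3]])-rc for n,X,rc in bo])
def board():
    return least_squares(f,[.57,.1,0,.03],loss='soft_l1')
to=[('scene',(-80,25,6),S5(58,452)),('scene',(80,25,6),S5(352,467)),('scene',(80,-25,6),S5(336,546)),('scene',(-80,-25,6),S5(37,535)),
 ('top',(80,-25,6),T5(441,467)),('top',(-80,-25,6),T5(692,441)),('top',(-80,25,6),T5(709,519)),('top',(80,25,6),T5(452,549)),
 ('scene',(16,0,36),S5(217,463)),('top',(16,0,36),T5(556,490)),('scene',(61,0,6),S5(307,502)),('top',(61,0,6),T5(475,504))]
g=lambda p:np.concatenate([proj(n,R.from_euler('z',p[2]).as_matrix()@(np.array(X)/1e3)+[p[0],p[1],p[3]])-rc for n,X,rc in to])
def templ(): return least_squares(g,[.57,-.33,1.6,0],loss='soft_l1')
E
cat > go.py <<'E'
from fit import *
def rows(pos,M,n=None,vmax=.05):
    x=robot.sense(); q=x['tcp_rot']; C=R.from_quat([q[1],q[2],q[3],q[0]]); p=np.array(x['tool_pos'])
    d=C.inv().apply(np.array(pos)-p); r=(C.inv()*R.from_matrix(M)).as_rotvec()
    print('tcp',p,'dtool',d.round(4),'rotvec',r.round(4),np.degrees(np.linalg.norm(r)).round(1),'clock',x['clock'],'w',x['grip_width'],'gf',x['grip_force'],'ft',np.round(x['ft_force'],1))
    return d,r
E
python3 - <<'E'
from go import *
b=board();print('board',b.x,f(b.x).reshape(-1,2).round(1).tolist())
t=templ();print('templ',t.x,g(t.x).reshape(-1,2).round(1).tolist())
B=Rb(b.x[2]);o=b.x[[0,1,3]]
for s in (205,210,215,220,225):
    for n in('scene','top'):
        print(s,n,[ (proj(n,B@np.array([s,0,h])/1e3+o)).round(1) for h in(0,26)],end=' ')
    print()
print('knob',[(n,proj(n,B@np.array([127,115,h])/1e3+o).round(1)) for n in('scene','top') for h in (18,50)])
print('px stud tip scene',S(262,177),'base',S(272,195),'top blob',T(536,125),T(560,120))
print('px knob scene',S(163,68),S(180,92),'top',T(630,262))
p=t.x; Tm=R.from_euler('z',p[2]).as_matrix()
M=np.column_stack([Tm[:,0],-Tm[:,1],-Tm[:,2]])
rows(Tm@[.016,0,.12]+[p[0],p[1],0],M)
rows(Tm@[.016,0,.12]+[p[0],p[1],0],M@np.diag([-1,-1,1]))
E
```

```text
board [ 0.5685  0.0994 -0.115   0.0252] [[-1.3, 0.1], [0.0, 0.7], [0.4, 0.0], [-0.1, -0.6], [-0.4, 0.5], [-0.8, -0.8], [-0.3, -0.8], [0.9, 0.7]]
templ [ 0.5714 -0.3354  1.6779 -0.0006] [[0.1, 0.5], [-0.2, 0.3], [-0.2, 0.1], [-0.8, -0.3], [0.4, -0.2], [-0.4, 0.6], [-0.2, -0.3], [-0.1, -0.2], [0.9, -0.7], [-0.1, 0.5], [0.3, 0.5], [0.2, 0.2]]
205 scene [array([226. , 383.9]), array([219.2, 378.1])] 205 top [array([170. , 137.5]), array([169.4, 141.6])] 
210 scene [array([225.6, 386. ]), array([218.8, 380.3])] 210 top [array([169.7, 135.8]), array([169. , 139.8])] 
215 scene [array([225.2, 388.1]), array([218.4, 382.4])] 215 top [array([169.3, 134. ]), array([168.6, 138. ])] 
220 scene [array([224.8, 390.3]), array([217.9, 384.6])] 220 top [array([169. , 132.2]), array([168.3, 136.2])] 
225 scene [array([224.4, 392.5]), array([217.5, 386.8])] 225 top [array([168.6, 130.4]), array([167.9, 134.4])] 
knob [('scene', array([189.3, 355.7])), ('scene', array([181.2, 348.9])), ('top', array([215.9, 161.4])), ('top', array([216.1, 166.8]))]
px stud tip scene (218.5, 381.8333333333333) base (224.5, 385.1666666666667) top blob (169.82258064516128, 133.75806451612902) (168.20967741935485, 141.5)
px knob scene (182.16666666666666, 348.8333333333333) (190.16666666666666, 354.5) top (214.01612903225805, 164.0806451612903)
tcp [ 0.2296 -0.5272  0.2314] dtool [ 0.3947 -0.0547  0.1114] rotvec [ 0.0002  0.     -1.2671] 72.6 clock 2.05 w 0.08535447749792699 gf 0.0 ft [ 0.1 -0.2  0. ]
tcp [ 0.2296 -0.5272  0.2314] dtool [ 0.3947 -0.0547  0.1114] rotvec [ 0.0001 -0.0002  1.8745] 107.4 clock 2.05 w 0.08535447749792699 gf 0.0 ft [ 0.1 -0.2  0. ]
```

```bash
cat >> go.py <<'E'
def plan(pos,M,n,claw):
    x=robot.sense(); q=x['tcp_rot']; C=R.from_quat([q[1],q[2],q[3],q[0]]); p=np.array(x['tool_pos'])
    d=(np.array(pos)-p)/n; rv=(C.inv()*R.from_matrix(M)).as_rotvec()/n; out=[]
    print('t',x['clock'],'tcp',p,'per-row mm',(np.linalg.norm(d)*1e3).round(1),'deg',np.degrees(np.linalg.norm(rv)).round(1),'w',round(x['grip_width'],4),'gf',np.round(x['grip_force'],1),'ft',np.round(x['ft_force'],1))
    for i in range(n):
        out.append([C.inv().apply(d).round(4).tolist(),rv.round(4).tolist(),claw]); C=C*R.from_rotvec(rv)
    for i in range(0,n,5): print(str(out[i:i+5]).replace(' ',''))
b=np.array([ 0.5685,0.0994,-0.115,0.0275]); B=Rb(b[2]); bo_=b[[0,1,3]]
tp=np.array([ 0.5714,-0.3354,1.6779]); Tm=R.from_euler('z',tp[2]).as_matrix(); TO=np.array([tp[0],tp[1],0])
F=np.diag([1.,-1,-1])
MG=Tm@F; MB=B@F
W=lambda v:B@(np.array(v)/1e3)+bo_   # board mm -> world
E
python3 - <<'E'
from go import *
plan(Tm@[.016,0,.19]+TO,MG,9,.06)
E
```

```text
t 2.05 tcp [ 0.2296 -0.5272  0.2314] per-row mm 44.5 deg 8.1 w 0.0854 gf 0.0 ft [ 0.1 -0.2  0. ]
[[[0.0439,-0.0061,0.0046],[0.0,0.0,-0.1408],0.06],[[0.0443,0.0001,0.0046],[0.0,0.0,-0.1408],0.06],[[0.0438,0.0064,0.0046],[0.0,0.0,-0.1408],0.06],[[0.0425,0.0124,0.0046],[0.0,0.0,-0.1408],0.06],[[0.0403,0.0183,0.0046],[0.0,0.0,-0.1408],0.06]]
[[[0.0374,0.0238,0.0046],[0.0,0.0,-0.1408],0.06],[[0.0337,0.0288,0.0046],[0.0,0.0,-0.1408],0.06],[[0.0293,0.0332,0.0046],[0.0,0.0,-0.1408],0.06],[[0.0243,0.037,0.0046],[0.0,0.0,-0.1408],0.06]]
```

Emit:
servo_tool --motion '[[[0.044,-0.006,0.0046],[0,0,-0.141],0.06],[[0.044,0,0.0046],[0,0,-0.141],0.06],[[0.044,0.0065,0.0046],[0,0,-0.141],0.06],[[0.0425,0.0125,0.0046],[0,0,-0.141],0.06],[[0.04,0.018,0.0046],[0,0,-0.141],0.06]]' --squeeze 40

```text
clock: 2.68
tool_pos: [0.4194, -0.4111, 0.2083]
tcp_rot: [0.0, 0.847, 0.531, -0.0]
ft_force: [1.3, -0.4, -0.0]
grip_width: 0.0601
grip_force: 0.0
```

Emit:
servo_tool --motion '[[[0.0375,0.024,0.0046],[0,0,-0.141],0.06],[[0.034,0.029,0.0046],[0,0,-0.141],0.06],[[0.029,0.033,0.0046],[0,0,-0.141],0.06],[[0.024,0.037,0.0046],[0,0,-0.141],0.06],[[0,0,0],[0,0,0],0.06]]'

```text
clock: 3.3
tool_pos: [0.5717, -0.3177, 0.189]
tcp_rot: [-0.0, 0.666, 0.746, 0.0]
ft_force: [-1.2, 0.7, -0.6]
grip_width: 0.06
grip_force: 0.0
```

```bash
python3 - <<'E'
from go import *
plan(Tm@[.016,0,.05]+TO,MG,4,.06)
plan(Tm@[.016,0,.010]+TO,MG,6,.06)
E
```

```text
t 3.3 tcp [ 0.5717 -0.3177  0.189 ] per-row mm 34.7 deg 0.1 w 0.06 gf 0.0 ft [-1.2  0.7 -0.6]
[[[-0.0004,-0.0005,0.0347],[-0.0,-0.0002,0.0014],0.06],[[-0.0004,-0.0005,0.0347],[-0.0,-0.0002,0.0014],0.06],[[-0.0004,-0.0005,0.0347],[-0.0,-0.0002,0.0014],0.06],[[-0.0004,-0.0005,0.0347],[-0.0,-0.0002,0.0014],0.06]]
t 3.3 tcp [ 0.5717 -0.3177  0.189 ] per-row mm 29.8 deg 0.1 w 0.06 gf 0.0 ft [-1.2  0.7 -0.6]
[[[-0.0003,-0.0004,0.0298],[-0.0,-0.0001,0.0009],0.06],[[-0.0003,-0.0004,0.0298],[-0.0,-0.0001,0.0009],0.06],[[-0.0003,-0.0004,0.0298],[-0.0,-0.0001,0.0009],0.06],[[-0.0003,-0.0004,0.0298],[-0.0,-0.0001,0.0009],0.06],[[-0.0003,-0.0004,0.0298],[-0.0,-0.0001,0.0009],0.06]]
[[[-0.0003,-0.0004,0.0298],[-0.0,-0.0001,0.0009],0.06]]
```

Accurate. Descend to TCP z≈0.011, then close gently.

Emit:
servo_tool --motion '[[[-0.001,-0.001,0.05],[0,0,0.003],0.06],[[-0.0005,-0.001,0.05],[0,0,0.003],0.06],[[0,0,0.045],[0,0,0],0.06],[[0,0,0.025],[0,0,0],0.05],[[0,0,0.008],[0,0,0],0.04]]'

```text
clock: 3.92
tool_pos: [0.5661, -0.3215, 0.0103]
tcp_rot: [-0.002, 0.67, 0.742, -0.001]
ft_force: [-0.1, -0.4, 0.7]
grip_width: 0.0398
grip_force: 0.0
```

Emit:
servo_tool --motion '[[[0,0,0],[0,0,0],0.03],[[0,0,0],[0,0,0],0.026],[[0,0,0],[0,0,0],0.02],[[0,0,0],[0,0,0],0.015],[[0,0,0],[0,0,0],0.015]]'

```text
clock: 4.55
tool_pos: [0.5688, -0.3221, 0.0138]
tcp_rot: [0.002, 0.67, 0.743, 0.0]
ft_force: [-0.3, -1.0, 5.9]
grip_width: 0.0235
grip_force: 40.7
```

Emit:
servo_tool --motion '[[[0,0,-0.02],[0,0,0],0.015],[[0,0,-0.04],[0,0,0],0.015],[[0,0,-0.05],[0,0,0],0.015],[[0,0,-0.05],[0,0,0],0.015],[[0,0,-0.04],[0,0,0],0.015]]'

```text
clock: 5.18
tool_pos: [0.5676, -0.3212, 0.214]
tcp_rot: [0.0, 0.67, 0.743, 0.0]
ft_force: [0.9, -0.3, -2.3]
grip_width: 0.0232
grip_force: 39.7
```

Emit:
servo_tool --motion '[[[0,0,-0.02],[0,0,0],0.015],[[0,0,0],[0,0,0],0.015]]'

```text
clock: 5.42
tool_pos: [0.5682, -0.3215, 0.2335]
tcp_rot: [0.002, 0.67, 0.743, 0.0]
ft_force: [0.3, -0.2, -1.7]
grip_width: 0.0231
grip_force: 39.7
```

```bash
python3 - <<'E'
from go import *
o=np.zeros((600,800,3),np.uint8)
for i,n in enumerate(('scene','top')):
    im=robot.capture(n); cv2.imwrite(f'pics/l_{n}.png',im)
    x=robot.sense(); r,c=proj(n,x['tool_pos']).astype(int); print(n,r-50,c-65)
    k=cv2.resize(im[max(r-50,0):r+50,max(c-65,0):c+65],None,fx=3,fy=3,interpolation=2); o[:k.shape[0],400*i:400*i+k.shape[1]]=k
    for l in('template_eye','template'): print(l,[(q['centre'],q['confidence']) for q in robot.place_of(l,n)[:2]])
cv2.imwrite('pics/l.png',o[:310])
# via pose: over clear of the board, tilted
print(W([210,0,0]))
plan(W([150,0,110]),MB,10,.015)
E
```

```text
scene 115 62
template_eye [([169.2, 152.0], 0.97)]
template [([169.4, 119.1], 0.91)]
top 119 292
template_eye [([169.3, 339.9], 0.7)]
template [([170.2, 364.9], 0.9)]
[0.587  0.2592 0.1625]
t 5.725 tcp [ 0.5672 -0.3211  0.2303] per-row mm 46.5 deg 4.2 w 0.0232 gf 39.7 ft [-1.2 -0.1 -2.4]
[[[0.0461,0.0054,0.0023],[-0.0079,0.0694,0.0208],0.015],[[0.046,0.0044,0.0055],[-0.0079,0.0694,0.0208],0.015],[[0.0455,0.0034,0.0087],[-0.0079,0.0694,0.0208],0.015],[[0.0449,0.0024,0.0119],[-0.0079,0.0694,0.0208],0.015],[[0.044,0.0014,0.015],[-0.0079,0.0694,0.0208],0.015]]
[[[0.0429,0.0003,0.018],[-0.0079,0.0694,0.0208],0.015],[[0.0415,-0.0007,0.0209],[-0.0079,0.0694,0.0208],0.015],[[0.0399,-0.0017,0.0237],[-0.0079,0.0694,0.0208],0.015],[[0.0381,-0.0027,0.0264],[-0.0079,0.0694,0.0208],0.015],[[0.0362,-0.0037,0.029],[-0.0079,0.0694,0.0208],0.015]]
```

View pics/l.png

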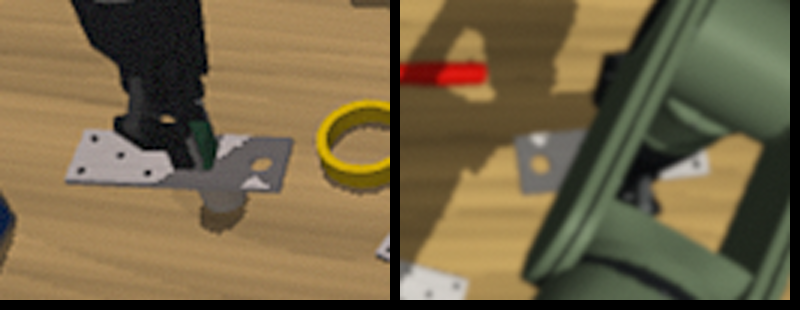

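The template is held level, its eye at crop (262,163) in scene and (540,162) in top. Carry it over the board while tilting to the board angle.

Emit:
servo_tool --motion '[[[0.046,0.0054,0.0023],[-0.008,0.0694,0.021],0.015],[[0.046,0.0044,0.0055],[-0.008,0.0694,0.021],0.015],[[0.0455,0.0034,0.0087],[-0.008,0.0694,0.021],0.015],[[0.045,0.0024,0.012],[-0.008,0.0694,0.021],0.015],[[0.044,0.0014,0.015],[-0.008,0.0694,0.021],0.015]]'

```text
clock: 6.35
tool_pos: [0.5709, -0.0879, 0.2197]
tcp_rot: [-0.116, 0.698, 0.695, 0.131]
ft_force: [0.7, 0.6, -2.9]
grip_width: 0.0232
grip_force: 39.6
```

Emit:
servo_tool --motion '[[[0.043,0.0003,0.018],[-0.008,0.0694,0.021],0.015],[[0.0415,-0.0007,0.021],[-0.008,0.0694,0.021],0.015],[[0.04,-0.0017,0.0237],[-0.008,0.0694,0.021],0.015],[[0.038,-0.0027,0.0264],[-0.008,0.0694,0.021],0.015],[[0.036,-0.0037,0.029],[-0.008,0.0694,0.021],0.015]]'

```text
clock: 6.98
tool_pos: [0.5746, 0.1439, 0.2082]
tcp_rot: [-0.226, 0.702, 0.624, 0.256]
ft_force: [0.7, 0.5, -2.5]
grip_width: 0.0234
grip_force: 39.7
```

Emit:
servo_tool --motion '[[[0,0,0],[0,0,0],0.015],[[0,0,0],[0,0,0],0.015]]'

```text
clock: 7.22
tool_pos: [0.5748, 0.1425, 0.2085]
tcp_rot: [-0.225, 0.702, 0.625, 0.256]
ft_force: [-0.9, 0.8, -2.0]
grip_width: 0.0231
grip_force: 39.8
```

```bash
python3 - <<'E'
from go import *
# eye in tool frame from last hold picture
e=tri({'scene':(168.8,148.8),'top':(172.5,338.2)}); Q=R.from_quat([.67,.743,0,.002]); print('eye-tool@hold',Q.inv().apply(e-[.5675,-.3212,.2315]))
o=np.zeros((600,800,3),np.uint8)
for i,n in enumerate(('scene','top')):
    im=robot.capture(n); cv2.imwrite(f'pics/b_{n}.png',im)
    r,c=proj(n,W([190,0,40])).astype(int); print(n,r-60,c-65)
    k=cv2.resize(im[r-60:r+60,max(c-65,0):c+65],None,fx=3,fy=3,interpolation=2); o[:k.shape[0],400*i:400*i+k.shape[1]]=k
    for l in('template_eye','template'): print(l,[(q['centre'],q['confidence']) for q in robot.place_of(l,n)[:2]])
cv2.imwrite('pics/b.png',o[:365])
plan(W([150,0,110]),MB,1,.015)
x=robot.sense();print('tcp in board',B.T@(x['tool_pos']-bo_)*1e3)
E
```

```text
eye-tool@hold [ 0.0477 -0.0001  0.008 ]
scene 156 303
template_eye [([201.2, 360.8], 0.67)]
template [([207.7, 332.6], 0.76)]
top 109 83
template_eye [([165.9, 156.8], 0.65), ([169.8, 179.8], 0.53)]
template [([170.8, 178.9], 0.56)]
t 7.525 tcp [0.575  0.1422 0.2092] per-row mm 2.0 deg 0.3 w 0.0232 gf 39.8 ft [-0.3 -0.  -2.2]
[[[0.0001,-0.0016,0.0013],[0.0051,0.0013,0.0003],0.015]]
tcp in board [149.9278  -1.5524 111.3274]
```

View pics/b.png

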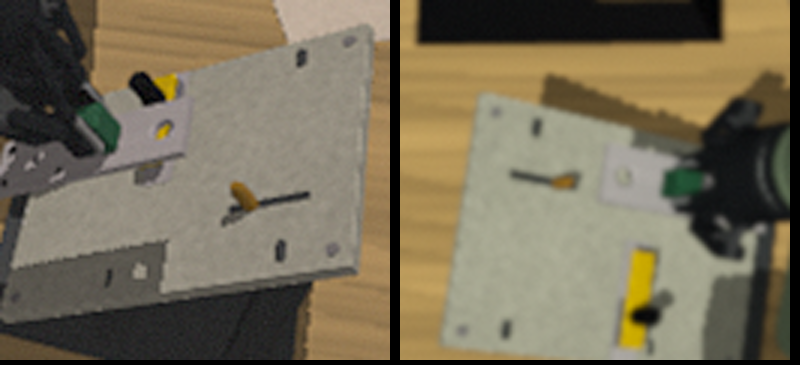

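The eye stands off the face at crop (164,129) in scene and (625,177) in top. The stud shows at (243,195) in scene and (565,181) in top, further up the slope. I'll refine the stud from brass pixels and compare it with the eye.

```bash
python3 - <<'E'
from go import *
toB=lambda X:(B.T@(np.array(X)-bo_)*1e3)
e=tri({'scene':(198.5,357.2),'top':(167.5,157.5)}); print('eye tri in board',toB(e))
x=robot.sense();q=x['tcp_rot'];C=R.from_quat([q[1],q[2],q[3],q[0]]); K=C.apply([.0477,0,.008])+x['tool_pos']; print('eye kin in board',toB(K))
print('tri tip',toB(tri({'scene':(156+185/3-.5,303+236/3-.5),'top':(109+179/3-.5,83+176/3-.5)})))
for n in('scene','top'):
    print(n,'kin eye px',proj(n,K))
    im=cv2.imread(f'pics/r_{n}.png'); r,c=proj(n,W([212,0,13])).astype(int)
    k=im[r-10:r+11,c-14:c+15].astype(int); m=(k[...,2]-k[...,0]>45); a=np.argwhere(m)+[r-10,c-14]; print('brass',len(a),a.mean(0),a.min(0),a.max(0))
    for s in (203,206,209,212,215):
        pts=[]
        for h in (0,20,26):
            rad=6 if h<26 else 3.5
            pts+=[proj(n,W([s+rad*np.cos(t),rad*np.sin(t),h]))[::-1] for t in np.linspace(0,6.28,20)]
        hull=cv2.convexHull(np.array(pts,np.float32)); mo=cv2.moments(hull); print(s,np.round([mo['m01']/mo['m00'],mo['m10']/mo['m00'],mo['m00']],1),end='; ')
    print()
E
```

```text
eye tri in board [196.6347  -0.5443 102.1938]
eye kin in board [197.6174  -1.5779 103.266 ]
tri tip [211.073   -1.172   30.6746]
scene kin eye px [198.4936 357.0504]
brass 46 [220.8261 384.0435] [216 380] [225 388]
203 [222.7 380.8  59.5]; 206 [222.4 382.1  59.8]; 209 [222.2 383.4  60.1]; 212 [221.9 384.6  60.3]; 215 [221.7 385.9  60.6]; 
top kin eye px [167.0046 157.1688]
brass 26 [169.5 137. ] [168 134] [171 140]
203 [169.8 139.6  29. ]; 206 [169.6 138.5  29. ]; 209 [169.4 137.5  29.1]; 212 [169.1 136.4  29.2]; 215 [168.9 135.3  29.2];
```

Emit:
servo_tool --motion '[[[0.004,-0.0003,0.015],[0.0025,0.0006,0],0.015],[[0.004,-0.0003,0.016],[0.0026,0.0007,0],0.015],[[0.003,-0.0003,0.016],[0,0,0],0.015],[[0.002,-0.0002,0.014],[0,0,0],0.015],[[0,0,0],[0,0,0],0.015]]'

```text
clock: 8.15
tool_pos: [0.5785, 0.1929, 0.1694]
tcp_rot: [-0.229, 0.701, 0.626, 0.254]
ft_force: [-0.7, -0.3, -2.0]
grip_width: 0.0234
grip_force: 39.9
```

```bash
python3 - <<'E'
from go import *
o=np.zeros((600,800,3),np.uint8)
x=robot.sense();q=x['tcp_rot'];C=R.from_quat([q[1],q[2],q[3],q[0]]); K=C.apply([.0477,0,.008])+x['tool_pos']
print('tcp',B.T@(x['tool_pos']-bo_)*1e3,'eye',B.T@(K-bo_)*1e3,x['ft_force'])
plan(W([162.8,-.5,50]),MB,1,.015)
for i,n in enumerate(('scene','top')):
    im=robot.capture(n); r,c=proj(n,W([205,0,20])).astype(int); print(n,r-30,c-32,'keye',proj(n,K))
    k=cv2.resize(im[r-30:r+30,c-32:c+33],None,fx=6,fy=6,interpolation=2); o[:k.shape[0],400*i:400*i+k.shape[1]]=k
cv2.imwrite('pics/c.png',o[:365])
E
```

```text
tcp [163.2533   0.7954  48.2441] eye [210.9541   0.8416  40.2488] [-0.6637 -0.3115 -2.0419]
t 8.15 tcp [0.5785 0.1929 0.1694] per-row mm 2.2 deg 0.2 w 0.0234 gf 39.9 ft [-0.7 -0.3 -2. ]
[[[-0.0005,0.0013,-0.0018],[-0.0038,-0.0001,0.0003],0.015]]
scene 190 347 keye [213.9522 377.7608]
top 139 108 keye [168.7184 141.4509]
```

View pics/c.png

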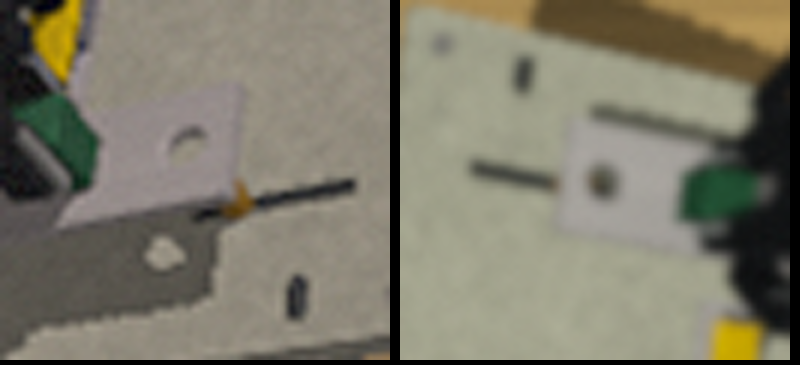

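The eye is at crop (187,147) in scene and (602,182) in top, in line with the stud, which shows through the hole in the top view. Nudge sideways 1 mm and descend slowly.

Emit:
servo_tool --motion '[[[0,0.001,0.003],[0,0,0],0.015],[[0,0,0.004],[0,0,0],0.015],[[0,0,0.004],[0,0,0],0.015],[[0,0,0.003],[0,0,0],0.015],[[0,0,0],[0,0,0],0.015]]'

```text
clock: 8.88
tool_pos: [0.5811, 0.201, 0.1597]
tcp_rot: [-0.228, 0.701, 0.626, 0.255]
ft_force: [-0.4, -0.5, -1.4]
grip_width: 0.0234
grip_force: 39.9
```

Emit:
servo_tool --motion '[[[0,0,0.003],[0,0,0],0.015],[[0,0,0.003],[0,0,0],0.015],[[0,0,0.003],[0,0,0],0.015],[[0,0,0.002],[0,0,0],0.015],[[0,0,0],[0,0,0],0.015]]'

```text
clock: 9.5
tool_pos: [0.582, 0.208, 0.1514]
tcp_rot: [-0.228, 0.701, 0.625, 0.255]
ft_force: [0.5, 3.0, -2.1]
grip_width: 0.0233
grip_force: 39.8
```

```bash
python3 - <<'E'
from go import *
x=robot.sense();q=x['tcp_rot'];C=R.from_quat([q[1],q[2],q[3],q[0]]); K=C.apply([.0477,0,.008])+x['tool_pos']
print('tcp',B.T@(x['tool_pos']-bo_)*1e3,'eye',B.T@(K-bo_)*1e3,'ft board',B.T@x['ft_force'])
o=np.zeros((600,800,3),np.uint8)
for i,n in enumerate(('scene','top')):
    im=robot.capture(n); r,c=proj(n,W([205,0,20])).astype(int); print(n,r-30,c-32,'keye',proj(n,K))
    k=cv2.resize(im[r-30:r+30,c-32:c+33],None,fx=6,fy=6,interpolation=2); o[:k.shape[0],400*i:400*i+k.shape[1]]=k
cv2.imwrite('pics/d.png',o[:365])
E
```

```text
tcp [163.4226  -0.9148  24.5483] eye [211.1274  -0.8817  16.5768] ft board [ 0.9521 -0.164  -3.5623]
scene 190 347 keye [220.9372 383.0439]
top 139 108 keye [168.7051 137.726 ]
```

View pics/d.png

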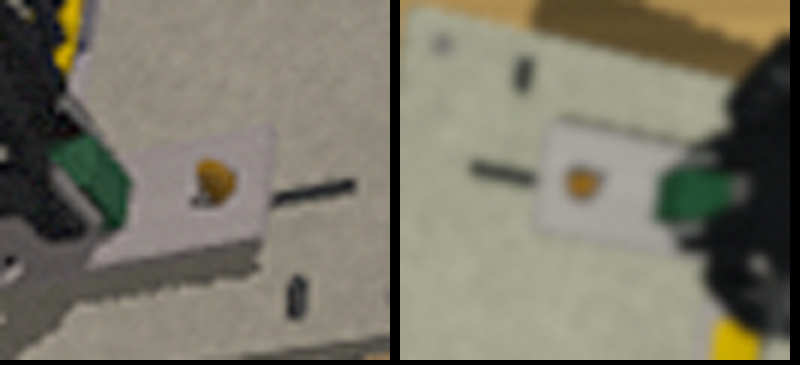

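The brass stud is through the eye in both views, at crop (215,182) in scene and (582,183) in top. Go down to the face.

Emit:
servo_tool --motion '[[[0.0005,0,0.002],[0,0,0],0.015],[[0,0,0.002],[0,0,0],0.015],[[0,0,0.002],[0,0,0],0.015],[[0,0,0],[0,0,0],0.015]]'

```text
clock: 10.1
tool_pos: [0.5826, 0.2119, 0.1469]
tcp_rot: [-0.228, 0.701, 0.625, 0.255]
ft_force: [-0.5, 1.1, -1.2]
grip_width: 0.0232
grip_force: 39.9
```

Emit:
servo_tool --motion '[[[0,0,0.001],[0,0,0],0.015],[[0,0,0],[0,0,0],0.015]]'

```text
clock: 10.35
tool_pos: [0.5827, 0.2125, 0.1463]
tcp_rot: [-0.228, 0.701, 0.625, 0.255]
ft_force: [-0.2, 0.3, -1.5]
grip_width: 0.0228
grip_force: 39.9
```

Emit:
servo_tool --motion '[[[0,0,0.001],[0,0,0],0.015],[[0,0,0],[0,0,0],0.015]]'

```text
clock: 10.6
tool_pos: [0.5827, 0.2132, 0.1455]
tcp_rot: [-0.228, 0.701, 0.625, 0.255]
ft_force: [-0.3, 0.8, -1.4]
grip_width: 0.0236
grip_force: 39.9
```

Emit:
servo_tool --motion '[[[0,0,0.001],[0,0,0],0.015],[[0,0,0],[0,0,0],0.015]]'

```text
clock: 10.85
tool_pos: [0.5828, 0.2134, 0.1453]
tcp_rot: [-0.228, 0.701, 0.626, 0.255]
ft_force: [-2.1, -4.5, 2.9]
grip_width: 0.0231
grip_force: 40.7
```

Emit:
servo_tool --motion '[[[0,0,0.001],[0,0,0],0.015],[[0,0,0],[0,0,0],0.015]]'

```text
clock: 11.1
tool_pos: [0.5828, 0.2135, 0.1452]
tcp_rot: [-0.227, 0.701, 0.626, 0.255]
ft_force: [-5.3, -9.9, 7.8]
grip_width: 0.0232
grip_force: 41.7
```

Contact with the face. Back off 1.5 mm and release.

Emit:
servo_tool --motion '[[[0,0,-0.0015],[0,0,0],0.015],[[0,0,0],[0,0,0],0.024],[[0,0,0],[0,0,0],0.03],[[0,0,0],[0,0,0],0.04],[[0,0,0],[0,0,0],0.045]]'

```text
clock: 11.72
tool_pos: [0.5829, 0.2137, 0.1453]
tcp_rot: [-0.228, 0.701, 0.625, 0.255]
ft_force: [-0.4, -0.4, -0.3]
grip_width: 0.0446
grip_force: 0.0
```

Emit:
servo_tool --motion '[[[0,0,-0.005],[0,0,0],0.045],[[0,0,-0.015],[0,0,0],0.045],[[0,0,-0.03],[0,0,0],0.045],[[0,0,-0.04],[0,0,0],0.045],[[0,0,-0.04],[0,0,0],0.045]]'

```text
clock: 12.35
tool_pos: [0.5731, 0.1291, 0.2466]
tcp_rot: [-0.227, 0.701, 0.625, 0.255]
ft_force: [0.8, 0.1, -0.3]
grip_width: 0.045
grip_force: 0.0
```

```bash
python3 - <<'E'
from go import *
x=robot.sense();print(x['clock'],'tcp',B.T@(x['tool_pos']-bo_)*1e3,x['ft_force'])
o=np.zeros((600,800,3),np.uint8)
for i,n in enumerate(('scene','top')):
    im=robot.capture(n);cv2.imwrite(f'pics/h_{n}.png',im); r,c=proj(n,W([150,40,20])).astype(int); print(n,r-50,c-65)
    k=cv2.resize(im[r-50:r+50,c-65:c+65],None,fx=3,fy=3,interpolation=2); o[:k.shape[0],400*i:400*i+k.shape[1]]=k
    print('knob pred',[proj(n,W([127,115,h])) for h in(20,42,52)])
cv2.imwrite('pics/e.png',o[:305])
E
```

```text
12.35 tcp [163.84    -1.1709 148.491 ] [ 0.7736  0.0856 -0.2567]
scene 160 294
knob pred [array([188.195 , 355.4319]), array([182.6439, 350.801 ]), array([180.0807, 348.6627])]
top 137 92
knob pred [array([215.8261, 161.4945]), array([215.9924, 165.2318]), array([216.0698, 166.97  ])]
```

View pics/e.png

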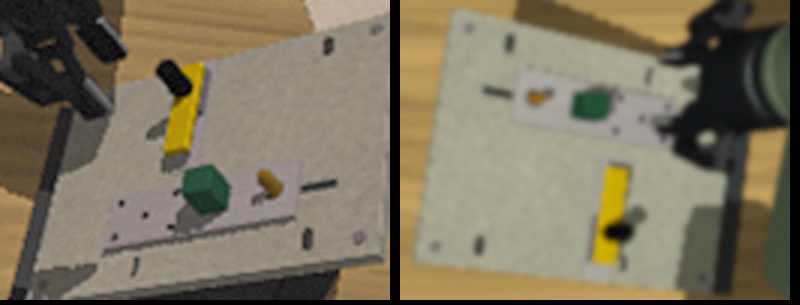

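The template hangs freely on the stud with its block at crop (205,188). The knob is at crop (175,79) in scene and (620,231) in top, still open.

```bash
python3 - <<'E'
from go import *
toB=lambda X:(B.T@(np.array(X)-bo_)*1e3)
print('knob mid',toB(tri({'scene':(185.8,351.8),'top':(213.5,164.8)})))
for n in('scene','top'):
    im=cv2.imread(f'pics/h_{n}.png'); r,c=proj(n,W([127,110,34])).astype(int); k=im[r-9:r+10,c-10:c+11]
    m=(k.max(2)<45); N,L,st,ce=cv2.connectedComponentsWithStats(m.astype(np.uint8)); j=1+st[1:,4].argmax(); print(n,st[j],ce[j][::-1]+[r-9,c-10])
    k=im[r-25:r+25,c-25:c+25]; h=cv2.cvtColor(k,40); m=(h[...,0]>20)&(h[...,0]<32)&(h[...,1]>200); a=np.argwhere(m)+[r-25,c-25]; print('yellow',len(a),a.mean(0),a.min(0),a.max(0),'pred tongue ends',proj(n,W([127,55,18])),proj(n,W([127,135,18])))
E
```

```text
knob mid [127.5488 108.4005  37.4087]
scene [ 4  3 12 12 76] [185.8816 351.5   ]
yellow 200 [196.93 355.  ] [181 349] [210 361] pred tongue ends [207.9975 352.2419] [182.5499 356.9957]
top [ 7  7  8  5 33] [213.8182 164.8182]
yellow 191 [208.1885 161.6702] [193 157] [223 167] pred tongue ends [194.2799 163.9806] [223.0507 160.2122]
```

Emit:
servo_tool --motion '[[[-0.008,-0.025,0],[0,0,0],0.075],[[-0.008,-0.025,0],[0,0,0],0.075],[[-0.008,-0.025,0.01],[0,0,0],0.075],[[-0.008,-0.025,0.02],[0,0,0],0.075],[[-0.0043,-0.0112,0.02],[0,0,0],0.075]]'

```text
clock: 13.08
tool_pos: [0.4616, 0.1477, 0.1825]
tcp_rot: [-0.228, 0.701, 0.625, 0.255]
ft_force: [0.3, -0.5, 0.2]
grip_width: 0.0751
grip_force: 0.0
```

Emit:
servo_tool --motion '[[[0,0,0],[0,0,0],0.075]]'

```text
clock: 13.2
tool_pos: [0.4615, 0.148, 0.1823]
tcp_rot: [-0.229, 0.701, 0.625, 0.254]
ft_force: [0.9, 0.1, 0.0]
grip_width: 0.0749
grip_force: 0.0
```

```bash
python3 - <<'E'
from go import *
x=robot.sense();print(x['clock'],'tcp',B.T@(x['tool_pos']-bo_)*1e3,x['ft_force'],x['grip_width'])
plan(W([127.5,110,27]),MB,1,.075)
E
```

```text
13.2 tcp [127.0669 111.8319  95.4292] [0.9002 0.1494 0.0377] 0.07489001593362683
t 13.2 tcp [0.4615 0.148  0.1823] per-row mm 68.5 deg 0.3 w 0.0749 gf 0.0 ft [0.9 0.1 0. ]
[[[0.0004,0.0021,0.0684],[-0.0043,-0.0003,-0.0012],0.075]]
```

Emit:
servo_tool --motion '[[[0.0004,0.001,0.02],[-0.004,0,0],0.075],[[0,0.001,0.02],[0,0,0],0.075],[[0,0,0.016],[0,0,0],0.075],[[0,0,0.01],[0,0,0],0.06],[[0,0,0.002],[0,0,0],0.05]]'

```text
clock: 13.82
tool_pos: [0.4705, 0.1912, 0.1312]
tcp_rot: [-0.227, 0.702, 0.625, 0.256]
ft_force: [0.5, -0.0, -0.1]
grip_width: 0.0501
grip_force: 0.0
```

Emit:
servo_tool --motion '[[[0,0,0],[0,0,0],0.04],[[0,0,0],[0,0,0],0.03],[[0,0,0],[0,0,0],0.02],[[0,0,0],[0,0,0],0.012],[[0,0,0],[0,0,0],0.012]]' --squeeze 30

```text
clock: 14.45
tool_pos: [0.4702, 0.1908, 0.1317]
tcp_rot: [-0.227, 0.702, 0.625, 0.256]
ft_force: [-3.1, -3.7, 4.5]
grip_width: 0.0173
grip_force: 29.2
```

```bash
python3 - <<'E'
from go import *
x=robot.sense();print(x['clock'],'tcp',B.T@(x['tool_pos']-bo_)*1e3,B.T@x['ft_force'],x['grip_width'],x['grip_force'])
E
```

```text
14.45 tcp [127.8713 108.1753  28.7196] [-0.1801  2.6886  6.0506] 0.017313947360883233 29.24000769853592
```

Emit:
servo_tool --motion '[[[0,0.005,-0.001],[0,0,0],0.012],[[0,0.01,0],[0,0,0],0.012],[[0,0.01,0],[0,0,0],0.012],[[0,0.01,0],[0,0,0],0.012],[[0,0.01,0],[0,0,0],0.012]]'

```text
clock: 15.08
tool_pos: [0.5154, 0.1852, 0.1318]
tcp_rot: [-0.227, 0.702, 0.625, 0.256]
ft_force: [-2.4, 5.3, -3.6]
grip_width: 0.0165
grip_force: 29.6
```

Emit:
servo_tool --motion '[[[0,0.005,0],[0,0,0],0.012],[[0,0,0],[0,0,0],0.012]]'

```text
clock: 15.32
tool_pos: [0.5213, 0.1845, 0.1318]
tcp_rot: [-0.226, 0.702, 0.625, 0.257]
ft_force: [-0.2, 6.9, -6.8]
grip_width: 0.0165
grip_force: 29.5
```

```bash
python3 - <<'E'
from go import *
x=robot.sense();print(x['clock'],'tcp',B.T@(x['tool_pos']-bo_)*1e3,B.T@x['ft_force'],x['grip_width'],x['grip_force'])
E
```

```text
15.325 tcp [127.6461  56.6726  29.0991] [ 0.8409  0.9879 -9.5762] 0.016471630272356107 29.477564692497253
```

Emit:
servo_tool --motion '[[[0,0.003,0.0005],[0,0,0],0.012],[[0,0.002,0],[0,0,0],0.012],[[0,0.0,0],[0,0,0],0.012]]'

```text
clock: 15.7
tool_pos: [0.5223, 0.1844, 0.1318]
tcp_rot: [-0.229, 0.701, 0.626, 0.255]
ft_force: [-10.8, 0.1, 2.2]
grip_width: 0.0165
grip_force: 30.8
```

Emit:
servo_tool --motion '[[[0,0.003,0],[0,0,0],0.012],[[0,0,0],[0,0,0],0.012]]'

```text
clock: 15.95
tool_pos: [0.5224, 0.1845, 0.1317]
tcp_rot: [-0.231, 0.7, 0.627, 0.253]
ft_force: [-17.6, -2.6, 6.9]
grip_width: 0.0172
grip_force: 31.6
```

```bash
python3 - <<'E'
from go import *
x=robot.sense();print(x['clock'],'tcp',B.T@(x['tool_pos']-bo_)*1e3,B.T@x['ft_force'],x['grip_width'],x['grip_force'])
E
```

```text
15.95 tcp [127.671   55.5616  28.9185] [ 0.9024 17.141   8.2301] 0.017157984913673954 31.561338901519775
```

A firm stop is felt at y≈55.5. Relax, release, retreat, look.

Emit:
servo_tool --motion '[[[0,-0.003,-0.0005],[0,0,0],0.012],[[0,0,0],[0,0,0],0.018],[[0,0,0],[0,0,0],0.026],[[0,0,0],[0,0,0],0.034],[[0,0,0],[0,0,0],0.036]]'

```text
clock: 16.58
tool_pos: [0.5263, 0.1835, 0.1328]
tcp_rot: [-0.226, 0.702, 0.625, 0.257]
ft_force: [0.8, 0.1, 0.6]
grip_width: 0.0362
grip_force: 0.0
```

Emit:
servo_tool --motion '[[[0,0,-0.01],[0,0,0],0.036],[[0,0,-0.03],[0,0,0],0.036],[[0,0,-0.05],[0,0,0],0.036],[[0,-0.02,-0.05],[0,0,0],0.036],[[-0.02,-0.03,-0.04],[0,0,0],0.036]]'

```text
clock: 17.2
tool_pos: [0.4603, 0.0581, 0.2597]
tcp_rot: [-0.224, 0.701, 0.626, 0.258]
ft_force: [0.2, -0.6, 0.5]
grip_width: 0.0356
grip_force: 0.0
```

```bash
python3 - <<'E'
from go import *
x=robot.sense();print(x['clock'],'tcp',B.T@(x['tool_pos']-bo_)*1e3,x['ft_force'])
o=np.zeros((600,800,3),np.uint8)
for i,n in enumerate(('scene','top')):
    im=robot.capture(n);cv2.imwrite(f'pics/k_{n}.png',im); r,c=proj(n,W([160,20,20])).astype(int); print(n,r-37,c-48)
    k=cv2.resize(im[r-37:r+38,c-48:c+48],None,fx=4,fy=4,interpolation=2); o[:k.shape[0],400*i:400*i+k.shape[1]]=k
    print('tip pred',[proj(n,W([xx,-5,20])) for xx in (116,138)],'knob',proj(n,W([127,55,37])))
    r,c=proj(n,W([127,40,20])).astype(int);k=im[r-25:r+25,c-25:c+25]; h=cv2.cvtColor(k,40); m=(h[...,0]>20)&(h[...,0]<32)&(h[...,1]>200); a=np.argwhere(m)+[r-25,c-25]; print('yellow',len(a),a.mean(0),a.min(0),a.max(0))
cv2.imwrite('pics/f.png',o[:305])
E
```

```text
17.2 tcp [108.2856 102.7835 212.2692] [ 0.2128 -0.5579  0.4737]
scene 179 314
tip pred [array([229.0426, 343.7375]), array([227.4021, 352.1579])] knob [203.2355 348.0785]
yellow 220 [214.8409 351.4591] [198 345] [229 358]
top 142 107
tip pred [array([173.7082, 170.6401]), array([172.2427, 163.5185])] knob [194.1305 167.2093]
yellow 187 [189.0374 164.3262] [174 160] [204 169]
```

View pics/f.png

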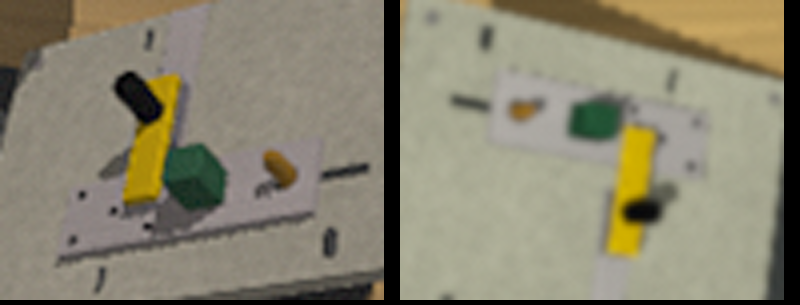

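Tongue tip (scene crop (140,200)) is past the template's centre line. The knob sits within a pixel of the predicted shut position in both views, and the stop was felt firmly. The template hangs flat on the stud and the gripper is clear.

```bash
python3 -c "
from cell import robot
print(robot.finish_job())"
```

```text
the job is handed in; nothing more can be done
None
```

The green-block template hangs flat and free on the brass stud, eye end up, and the yellow keeper is shut against its stop across the lower part; I handed the job in at about 17 s with the gripper clear and nothing else touched.

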